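# Prop the flip guard and trim the light-table dimmer

### The job

On the light table's control box, lift the amber flip guard and prop it open with the blue-footed stay, pressing its foot down into the round socket next to the hinge until the stiff seat inside is felt to bottom, then letting go. Then, with the guard propped, turn the knob clockwise until its white pointer lines up with the green mark. Be gentle with the thin guard and the box, and leave the bottle, the cardboard model and the pencil case where they are.

Things in the scene. Friction and masses are not known exactly. Their poses are not given: they have to be found in the camera images.
- unit: Grey control box fixed on the table, 50 mm high (deck at z 50). Origin on the table under it; it spans x -75 to 75, y -58 to 67 mm, turned up to 0.3 rad. A rail on the deck (y 59 to 67, 38 mm high) carries the guard's hinge axis, along x at y 55, z 86. Socket centre x 35, y 31; knob axis x -30, y -31. A thin look-only rest pillar at x 64, y -48.
- guard (a joint): Angle of the amber see-through flip guard, rad: 0 shut (level), grows as it opens up and over to the box's +y side, free to 1.9. Light (100 g) and sprung: falls shut when let go; about 0.6 N lifts the tab. Plate 4 mm thick, x -65 to 65, reaching 112 mm from the hinge axis. On the seated stay it leans against the stay's bumper at about 1.5; it may be pushed further meanwhile.
- guard_tab (a point): Middle of the outer edge of the guard's orange tab, half-way through its 4 mm thickness. The tab is 30 mm wide (box x 20 to 50, in line with the socket) and ends 124 mm from the hinge axis; shut, it overhangs the box's -y side by 13 mm, its underside at z 84. Thin: keep contact forces on the guard below 15 N.
- stay_center (a point): Centre, 73.5 mm up, of the loose upright stay (0.25-0.42 kg), 147 mm high: blue foot 40 mm across, 16 thick (1.5 bevel below); 16 mm aluminium stem; dark bumper on it 40 mm across at 90-98 mm up, coned below from 66 mm; bare stem above to grip. On the box's -y side. The foot's 12 mm rim hooks under the tab to lever it; the cone pushes it aside on lowering. z along the stem.
- stay_foot (a point): Centre of the underside of the stay's foot.
- stay: The stay as a whole; origin at the centre of the foot's underside, z along the stem.
- socket (a point): Centre of the mouth, at deck level, of the round socket: 42.5 mm across with a 1.5 mm bevel, 24 mm from the hinge axis. Axes as the box.
- seat (a joint): How far the 23 mm round rubber seat in the socket's floor is pressed down, m: 0 as found, 0.006 when the foot bottoms on rigid lugs round it. Stiff: sinks under about 6 N (stay's weight included), does not spring back, and is not sunk by the stay's weight. Its height varies: 6 to 18 mm below the deck as found, lugs 6 mm lower, so bottoming must be felt. More than 20 N cracks it.
- knob (a joint): Angle of the black trim knob, rad: 0 = pointer towards the box's -x, grows clockwise seen from above, end stop at 2.6. Stiff (0.10 N m), stays where left. A bar 40 mm long, 13 mm thick, 22 mm high, from 5 to 27 mm above the deck.
- knob_pointer (a point): On the knob's axis, at the top of the bar (z 77 mm); its x axis points along the bar to the end with the white line (the pointer).
- mark (a point): Green mark on the deck, 30 mm from the knob's axis; its x axis points straight outward from that axis. 0.5 to 1.45 rad clockwise of the pointer at the start.
- bottle: Pink bottle, 60 mm across, 150 mm high; bystander. Origin at its underside's centre.
- model: Small cardboard study model, 70 by 70 by 80 mm; bystander. Origin at its underside's centre.
- case: Black pencil case, 130 (x) by 55 by 30 mm; bystander. Origin at its underside's centre.
There are look-alikes about, which are no part of the job. There is more than one size of the unit; the job needs the middle-sized.

How it is judged:
By the outcome, as a careful person would: the job done as asked, in the order asked, and still so for the second after the job is handed in, with the robot touching nothing.
It also fails if it takes over 64 s, if anything falls off the work surface, if the arm or the gripper's body presses on something with over 40 N, if the wrist force passes 120 N, or if a joint passes its speed limit or range.

### The arm

A 6-joint arm with a two-finger parallel gripper is mounted at the origin on the work surface. World frame = base frame: x ahead of the robot, y to its left, z up, the work surface at z = 0. Lengths are in m, angles in degrees, forces in N, time in s.
With the tool pointing down it reaches from about 0.375 to 0.975 m from the base axis. Payload 3.8 kg.
Tool frame: the origin (TCP) lies on the centre line of the jaws, within the pads' length; the fingertips stand 14 mm ahead of it and the grasp point (between the pads) lies 5 mm behind it (env.tips_ahead is the distance from the TCP to the fingertips, in m); z points along the fingers, y is the line along which they close (so a half turn about z gives the same grasp; the last joint's range is limited). The gripper opens to 88 mm and grips with 3 to 60 N. Pads are 18 mm wide; open, the fingers measure 123 mm over their backs; the gripper's body (75 mm by 187 mm) begins 45 mm behind the grasp point.
Start: joints at [65.438, 15.12, 91.902, -0, 72.978, -2.114], TCP at [0.258, 0.624, 0.253] pointing down, gripper open.
Joint ranges: [-150.88, 150.88], [-54.13, 125.18], [17.81, 147.31], [-75.09, 255.09], [0, 152.58], [-146.25, 146.25]. Speed limits (degrees/s): [147.25, 147.25, 180, 180, 180, 180].

### API

Orientations are given as a 3x3 rotation matrix whose columns are the frame's x, y, z axes.
In Python, from bench import env gives the robot as it stands.
- The arm moves only by the shell command python3 -m handwheel 'ROWS' [OPENING] [FORCE]. ROWS is JSON, a list that holds one entry, the list of rows, each a list of 4 numbers: the shift along the world's x, y, z in mm, then the turn about the world's z in degrees. In form: [[[x, y, z, turn], ...]]. A call has 1 to 10 rows; each row is the pose to reach, as a shift and turn from the pose commanded when the call began; what a row does not reach only later rows make up. A row lasts 1/10 s, in which the tool goes at most 50 mm and 8.59 degrees, less where a joint would pass 70% of its speed; a pose out of reach is approached as far as the arm can. A call with a gripper value outside its range is refused whole. OPENING is the opening, from -1 (shut) to 1 (fully open), set as the call begins (- or left out, the last holds). The fingers move at their own pace and stop on an object; FORCE is the grip in N (left out, the last holds). Time passes only in rows, so rows that repeat a pose let the fingers close. It gives the time, the measured TCP pose, the force, the opening and the grip force at its end, in the units of the state.
- env.observe(): the state, without advancing time (a new reading comes with each control period).
- env.grab_frame(name): name is "scene" or "side" or "wrist"; returns a dict with "frame" (480x640x3 uint8, red, green, blue), "fx", "fy", "cx", "cy" (pixels), "eye" and "orientation" of the camera in the world. Camera axes: x right, y up, looking along -z (the intrinsics and any distortion apply to the point x, -y, -z); pixel columns grow to the right and rows downward; lengths in m; the calibration is good to about 2 mm. The wrist camera is an equidistant fisheye: a pixel r from the principal point sees the ray r / f radians off the axis. A picture is of the moment at which its call begins. There is no depth.
- env.finish_job(): hands the job in; it is judged then, once.
The state is a dict: "time": time; "joints": joint angles; "dq": joint speeds; "tau": joint torques, N m; "position": TCP position; "tcp_rot": TCP orientation; "ft_force": force on the tool from outside, world axes, zero at the start; "wrist_torque": the same for the moment, N m; "finger_gap": finger opening in m; "grasp_force": force on a finger pad.
Only numpy, scipy, OpenCV 4.12 (cv2) and the standard library are available. Lean on these libraries where they do the work, as an engineer would, in place of code of your own. Each camera call takes 0.05 s, during which the arm holds its last target. There are 200 camera calls.

## Working session

There is one attempt and no reset: what is moved stays moved. The work goes in short steps, Python scripts to look and compute and a shell command to move; the robot and the scene stay as the last step left them, time stands still between calls to the robot, and variables do not carry over. Pictures are saved under pics/ and viewed, at most 10 in all, crops included, and the job is handed in when it is done.

```bash
mkdir -p pics; ls
cat > h.py <<'E'
import numpy as np,cv2,json
from bench import env
def grab(n,f):
    d=env.grab_frame(n); cv2.imwrite('pics/'+f+'.png',d['frame'][:,:,::-1])
    np.savez('pics/'+f+'.npz',**{k:np.array(v) for k,v in d.items()}); return d
def load(f): return np.load('pics/'+f+'.npz')
def ray(d,u,v,fish=False):
    x=(u-d['cx'])/d['fx'];y=(v-d['cy'])/d['fy']
    if fish:
        r=np.hypot(x,y); s=np.sinc(r/np.pi)
        c=np.array([x*s,-y*s,-np.cos(r)])
    else: c=np.array([x,-y,-1.])
    return d['orientation']@c
def at(d,u,v,z,fish=False):
    r=ray(d,u,v,fish); e=d['eye']; return e+r*(z-e[2])/r[2]
def proj(d,p,fish=False):
    c=d['orientation'].T@(np.array(p)-d['eye']); x,y,z=c[0],-c[1],-c[2]
    if fish:
        t=np.arctan2(np.hypot(x,y),z); n=np.hypot(x,y); x,y=x/n*t,y/n*t
    else: x,y=x/z,y/z
    return np.array([d['cx']+d['fx']*x,d['cy']+d['fy']*y])
E
python3 - <<'E'
from h import *
for n in ['scene','side','wrist']:
    d=grab(n,n+'0'); print(n,d['fx'],d['cx'],d['cy'],d['eye'],d['orientation'].round(3).tolist(), [k for k in d])
s=env.observe();print(s['time'],s['position'],s['tcp_rot'],s['ft_force'])
a=[cv2.imread(f'pics/{n}0.png') for n in ['scene','side']]
E
```

```text
pics
scene 523.4844849322689 326.3501054450248 246.03050959604525 [ 1.27101791 -0.11424654  0.9691489 ] [[0.081, -0.753, 0.653], [0.997, 0.054, -0.061], [0.011, 0.656, 0.755]] ['frame', 'fx', 'fy', 'cx', 'cy', 'eye', 'orientation']
side 540.0308754987259 313.28800826387265 234.5564482390226 [-0.03691044 -1.04307907  1.17290889] [[0.877, 0.348, -0.332], [-0.48, 0.605, -0.636], [-0.02, 0.717, 0.697]] ['frame', 'fx', 'fy', 'cx', 'cy', 'eye', 'orientation']
wrist 371.64829954431775 312.9153475441495 243.10864729101277 [0.19173933 0.65041158 0.38437781] [[0.383, -0.888, -0.254], [0.924, 0.367, 0.107], [-0.002, -0.276, 0.961]] ['frame', 'fx', 'fy', 'cx', 'cy', 'eye', 'orientation']
0.15 [0.25754171 0.62337669 0.25167517] [[-9.24232341e-01  3.81829920e-01 -7.01243848e-04]
 [ 3.81830562e-01  9.24230954e-01 -1.60182318e-03]
 [ 3.64872552e-05 -1.74821312e-03 -9.99998471e-01]] [-0.50616038 -0.0568717   0.29478283]
```

View pics/scene0.png

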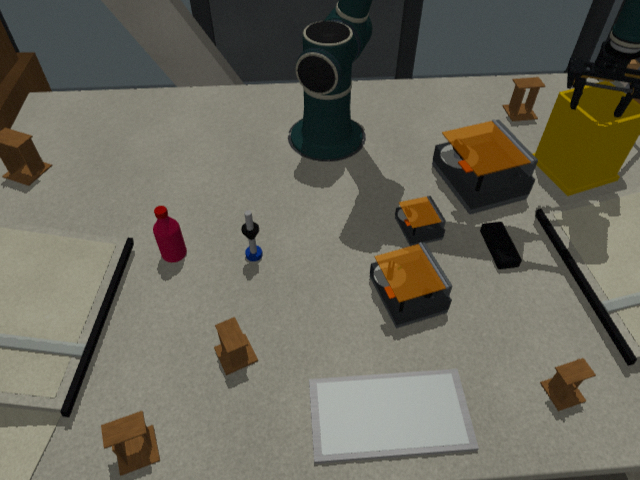

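View pics/side0.png

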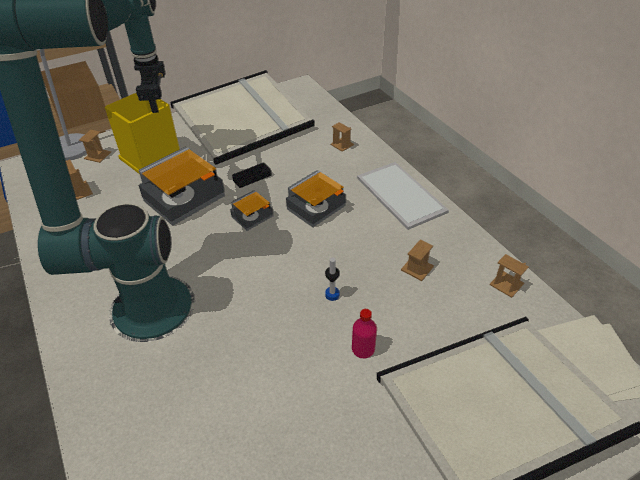

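The scene shows the middle unit at about (411,283), hinge on the right (+y) and tab at (390,292). The stay is at (253,254), the bottle at (170,237) and the case at (500,245). In the side view the unit is at (316,197) and the stay at (332,285).

Run:
```python
from h import *
a=cv2.imread('pics/scene0.png')[235:330,360:460]; b=cv2.imread('pics/side0.png')[160:230,275:355]
c=cv2.imread('pics/scene0.png')[205:270,235:275]; e=cv2.imread('pics/side0.png')[250:310,310:355]
r=lambda i,h:cv2.resize(i,None,fx=h,fy=h,interpolation=cv2.INTER_CUBIC)
o=np.zeros((600,800,3),np.uint8)
for i,h,x,y in [(a,4,0,0),(b,4.8,405,0),(c,3,0,390),(e,3,200,390)]:
    q=r(i,h)[:600-y,:800-x]; o[y:y+q.shape[0],x:x+q.shape[1]]=q
o=cv2.convertScaleAbs(o,alpha=1.6,beta=15)
cv2.imwrite('pics/crop1.png',o)
# stay foot blue blob; bumper dark
for n in ['scene','side']:
    d=load(n+'0'); f=d['frame'].astype(int); m=(f[:,:,2]>f[:,:,0]+60)&(f[:,:,2]>f[:,:,1]+40)
    m[:, :200]=0
    k,l,st,ce=cv2.connectedComponentsWithStats(m.astype(np.uint8))
    for i in range(1,k):
        if st[i,4]>40: print(n,st[i],ce[i],at(d,*ce[i],0.010))
```

```text
scene [255 246   7  12  48] [258.125      251.60416667] [ 0.44773234 -0.20094623  0.01      ]
side [326 288  13  12  97] [331.4742268  294.53608247] [ 0.44540389 -0.21719994  0.01      ]
```

View pics/crop1.png

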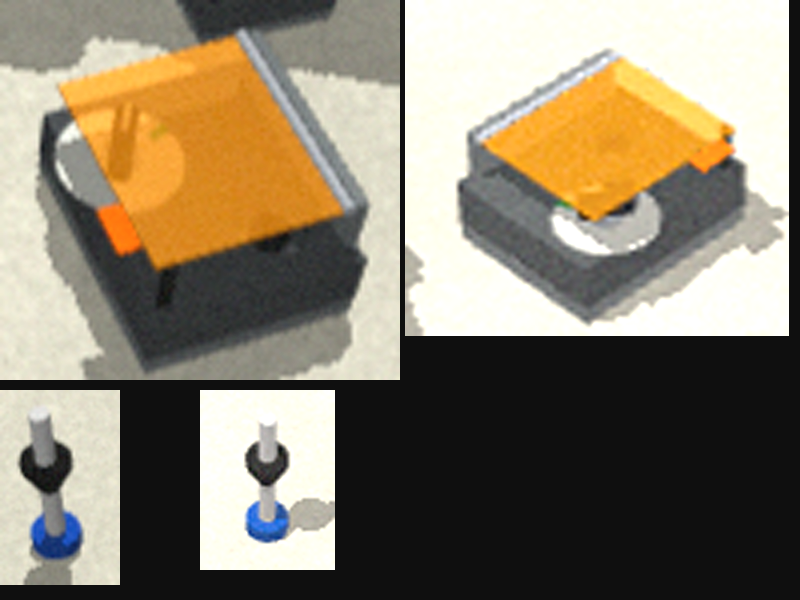

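The crop shows the guard's outer corners at about (58,88) and (160,270), the orange tab's outer edge at (97,208)–(120,255) and the box's lower corner at (148,370). The knob bar at (125,140) lies roughly along box x, and the green mark is at (158,130). The stay stands upright.

```bash
cat > fit.py <<'E'
from h import *
from scipy.optimize import least_squares
S=lambda u,v:(360+u/4,235+v/4); D=lambda u,v:(275+(u-405)/4.8,160+v/4.8)
obs=[('scene',S(58,88),(-65,-57,88)),('scene',S(160,270),(65,-57,86)),('scene',S(97,208),(20,-69,86)),('scene',S(120,255),(50,-69,86)),
('scene',S(148,370),(75,-58,0)),('side',D(590,322),(-75,-58,0)),('side',D(592,218),(-65,-57,86)),('side',D(733,130),(65,-57,87)),
('side',D(462,232),(-75,67,0)),('side',D(745,205),(75,-58,0)),('side',D(708,172),(20,-69,86)),('side',D(735,152),(50,-69,86))]
ds={n:load(n+'0') for n in ('scene','side')}
def W(p,b):
    x,y,a=p;c,s=np.cos(a),np.sin(a);b=np.array(b)/1000.; return np.array([x+c*b[0]-s*b[1],y+s*b[0]+c*b[1],b[2]])
f=lambda p:np.concatenate([proj(ds[n],W(p,b))-q for n,q,b in obs])
r=least_squares(f,[.5,.05,0],loss='soft_l1')
print('unit',r.x,'deg',np.degrees(r.x[2]));print(f(r.x).reshape(-1,2).round(1).tolist())
T=lambda u,v:(235+u/3,205+(v-390)/3);V=lambda u,v:(310+(u-200)/3,250+(v-390)/3)
so=[('scene',T(40,413),.147),('scene',T(56,528),.016),('side',V(268,420),.147),('side',V(267,515),.016)]
g=lambda p:np.concatenate([proj(ds[n],(p[0],p[1],z))-q for n,q,z in so])
t=least_squares(g,[.45,-.2]);print('stay',t.x,g(t.x).reshape(-1,2).round(1).tolist())
E
python3 fit.py
```

```text
unit [0.59306605 0.13144347 0.26857407] deg 15.388160726520873
[[-0.6, -1.0], [-0.9, 0.0], [0.5, 0.4], [0.7, -0.3], [-0.9, 1.6], [-0.5, 0.1], [0.6, -0.4], [0.6, -1.5], [-0.3, 0.4], [-0.1, 2.2], [-1.3, -1.8], [-0.3, -2.0]]
stay [ 0.4504019  -0.21203154] [[-0.7, -0.2], [-0.4, 0.1], [-0.4, -1.2], [-0.2, -0.5]]
```

```bash
python3 -m handwheel '[[[230,-420,20,-52.2],[230,-420,20,-52.2],[230,-420,20,-52.2],[230,-420,20,-52.2],[230,-420,20,-52.2],[230,-420,20,-52.2],[230,-420,20,-52.2],[230,-420,20,-52.2],[230,-420,20,-52.2],[230,-420,20,-52.2]]]' 1 50
python3 -c "
from h import *; grab('wrist','w1')"
python3 -m handwheel '[[[-37,-416,-20,0],[-37,-416,-20,0],[-37,-416,-20,0],[-37,-416,-20,0],[-37,-416,-20,0],[-37,-416,-20,0],[-37,-416,-20,0],[-37,-416,-20,0],[-37,-416,-20,0],[-37,-416,-20,0]]]'
python3 - <<'E'
from h import *
d=grab('wrist','w2')
s=env.observe();print(s['time'],s['position'],s['tcp_rot'].round(3) if hasattr(s['tcp_rot'],'round') else s['tcp_rot'])
a=cv2.imread('pics/w1.png');b=cv2.imread('pics/w2.png')
cv2.imwrite('pics/w12.png',np.vstack([cv2.resize(a,(400,300)),cv2.resize(b,(400,300))]))
w=np.hstack([a[:, :],b])
cv2.imwrite('pics/w12.png',cv2.resize(w,(800,300)))
print(proj(d,(.4504,-.212,.147),True),proj(d,(.4504,-.212,.016),True))
d=load('w1');import fit
for b in [(-65,-57,86),(65,-57,86),(20,-69,86),(50,-69,86),(35,31,50),(-30,-31,77),(75,67,88),(-75,67,88)]: print(b,proj(d,fit.W(fit.r.x,b),True).round(1))
E
```

```text
time: 1.15
position: [0.4888, 0.2008, 0.2728]
tcp_rot: [[-0.263, 0.965, 0.001], [0.965, 0.263, -0.001], [-0.001, 0.0, -1.0]]
ft_force: [-0.6, 0.0, -0.0]
finger_gap: 0.0881
grasp_force: 0.0
time: 2.2
position: [0.4501, -0.2143, 0.2522]
tcp_rot: [[-0.261, 0.965, -0.001], [0.965, 0.261, -0.0], [0.0, -0.001, -1.0]]
ft_force: [-0.0, 1.2, -0.2]
finger_gap: 0.0879
grasp_force: 0.0
2.25 [ 0.45029483 -0.21284162  0.25222964] [[-0.262  0.965 -0.001]
 [ 0.965  0.262  0.001]
 [ 0.001 -0.001 -1.   ]]
[315.04283235 243.61214606] [314.36045991 207.67203158]
unit [0.59306605 0.13144347 0.26857407] deg 15.388160726520873
[[-0.6, -1.0], [-0.9, 0.0], [0.5, 0.4], [0.7, -0.3], [-0.9, 1.6], [-0.5, 0.1], [0.6, -0.4], [0.6, -1.5], [-0.3, 0.4], [-0.1, 2.2], [-1.3, -1.8], [-0.3, -2.0]]
stay [ 0.4504019  -0.21203154] [[-0.7, -0.2], [-0.4, 0.1], [-0.4, -1.2], [-0.2, -0.5]]
(-65, -57, 86) [330.4 364.8]
(65, -57, 86) [450.4 359. ]
(20, -69, 86) [409.5 371. ]
(50, -69, 86) [435.8 369.1]
(35, 31, 50) [424.6 272. ]
(-30, -31, 77) [364.6 338.4]
(75, 67, 88) [477.4 249.5]
(-75, 67, 88) [321.4 250.6]
```

View pics/w12.png

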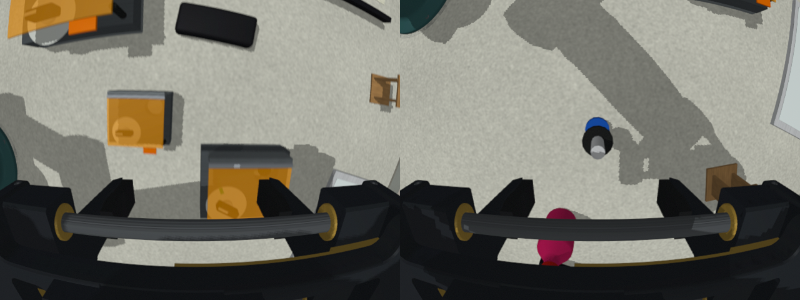

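The stay's top is at about (315,240) in the right-hand wrist view, where I predicted (315,243). The unit in the left-hand view also agrees with the fit. I'll grasp the stem near its top.

```bash
python3 -m handwheel '[[[0,1,-40,0],[0,1,-80,0],[0,1,-110,0],[0,1,-116,0],[0,1,-116,0],[0,1,-116,0]]]' 1 50
python3 -m handwheel '[[[0,0,0,0],[0,0,0,0],[0,0,0,0],[0,0,0,0],[0,0,0,0],[0,0,0,0],[0,0,0,0],[0,0,0,0]]]' -1 50
python3 - <<'E'
from h import *; import fit
d=load('w1'); f=d['frame'][:,:,::-1].copy()
f=cv2.resize(f[215:360,300:500],None,fx=4,fy=4,interpolation=cv2.INTER_CUBIC)
f=cv2.convertScaleAbs(f,alpha=1.5)
for b in [(-65,-57,86),(65,-57,86),(35,31,50),(-30,-31,77),(75,67,88),(-75,67,88),(-75,67,0),(75,67,0),(75,67,50),(-75,67,50),(65,55,88),(75,-58,50)]:
    u,v=proj(d,fit.W(fit.r.x,b),True); cv2.circle(f,(int((u-300)*4+2),int((v-215)*4+2)),3,(255,0,255),-1)
cv2.imwrite('pics/ov1.png',f); print(f.shape)
E
```

```text
time: 2.85
position: [0.4521, -0.211, 0.1384]
tcp_rot: [[-0.266, 0.964, 0.002], [0.964, 0.266, -0.001], [-0.002, 0.002, -1.0]]
ft_force: [-0.6, -0.1, 0.3]
finger_gap: 0.0882
grasp_force: 0.0
time: 3.65
position: [0.4507, -0.2111, 0.1366]
tcp_rot: [[-0.265, 0.964, -0.0], [0.964, 0.265, 0.0], [0.0, -0.0, -1.0]]
ft_force: [0.2, 0.9, 0.1]
finger_gap: 0.0263
grasp_force: 0.0
unit [0.59306605 0.13144347 0.26857407] deg 15.388160726520873
[[-0.6, -1.0], [-0.9, 0.0], [0.5, 0.4], [0.7, -0.3], [-0.9, 1.6], [-0.5, 0.1], [0.6, -0.4], [0.6, -1.5], [-0.3, 0.4], [-0.1, 2.2], [-1.3, -1.8], [-0.3, -2.0]]
stay [ 0.4504019  -0.21203154] [[-0.7, -0.2], [-0.4, 0.1], [-0.4, -1.2], [-0.2, -0.5]]
(580, 800, 3)
```

View pics/ov1.png

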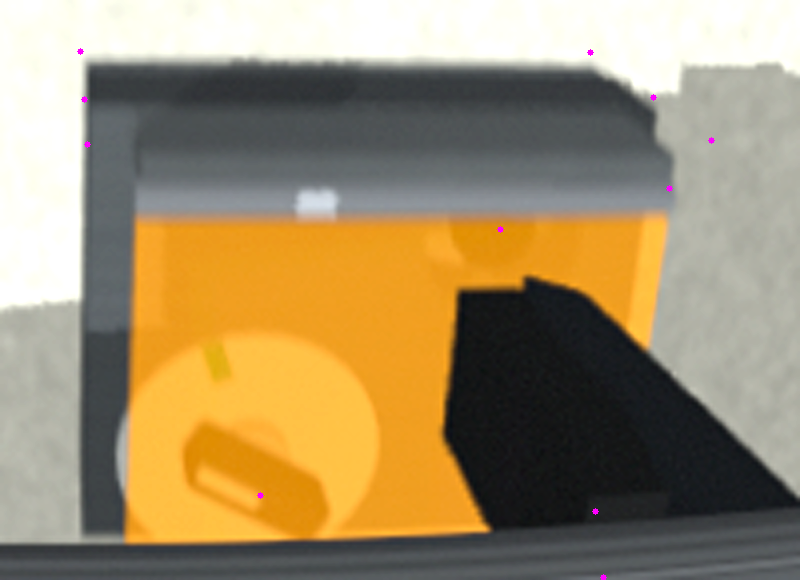

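The overlay agrees to about 2 mm. Pointer at roughly 0.49 rad, mark at roughly 1.20 rad: pointer line (200,470)–(262,503), mark (217,362), seat near (493,225). The fingers were still closing, so I'll continue, then lift.

```bash
python3 -m handwheel '[[[0,0,0,0],[0,0,0,0],[0,0,0,0],[0,0,0,0],[0,0,0,0]]]' -1 50
cat >> h.py <<'E'
U=np.array([.5933,.1304,.2686])
def bx(x,y):
    c,s=np.cos(U[2]),np.sin(U[2]); return U[:2]*1000+[c*x-s*y,s*x+c*y]
def tobox(p):
    c,s=np.cos(U[2]),np.sin(U[2]); q=(np.array(p[:2])-U[:2])*1000; return np.array([c*q[0]+s*q[1],-s*q[0]+c*q[1]])
E
python3 - <<'E'
from h import *
print('pre',bx(35,-110),'hook',bx(35,-79.5))
h0=(55,86); r=113
for th in [0,.1,.2,.4,.6,.8,1.0,1.2,1.4,1.5]:
    u=np.array([-np.cos(th),np.sin(th)]);n=np.array([-np.sin(th),-np.cos(th)])
    P=np.array(h0)+r*u+2*n; ys,zf=P-[20,16]; print(th,'ys %.1f zf %.1f'%(ys,zf),'tcpz %.1f'%(zf+136), 'w',bx(35,ys).round(1))
E
```

```text
time: 4.15
position: [0.4508, -0.2111, 0.1367]
tcp_rot: [[-0.265, 0.964, 0.0], [0.964, 0.265, 0.0], [-0.0, 0.0, -1.0]]
ft_force: [-0.7, 0.6, -0.4]
finger_gap: 0.0147
grasp_force: 50.0
pre [656.23702676  33.63259504] hook [648.14287892  63.038968  ]
0 ys -78.0 zf 68.0 tcpz 204.0 w [647.7  64.5]
0.1 ys -77.6 zf 79.3 tcpz 215.3 w [647.6  64.8]
0.2 ys -76.1 zf 90.5 tcpz 226.5 w [647.3  66.3]
0.4 ys -69.9 zf 112.2 tcpz 248.2 w [645.6  72.3]
0.6 ys -59.4 zf 132.2 tcpz 268.2 w [642.8  82.4]
0.8 ys -45.2 zf 149.7 tcpz 285.7 w [639.   96.1]
1.0 ys -27.7 zf 164.0 tcpz 300.0 w [634.4 112.9]
1.2 ys -7.8 zf 174.6 tcpz 310.6 w [629.1 132.2]
1.4 ys 13.8 zf 181.0 tcpz 317.0 w [623.4 153. ]
1.5 ys 25.0 zf 182.6 tcpz 318.6 w [620.4 163.8]
```

```bash
python3 -m handwheel '[[[0,0,30,0],[0,0,58,0],[40,50,58,0],[70,85,58,0],[100,120,58,0],[130,155,58,0],[160,190,58,0],[185,220,58,0],[205,245,58,0],[205,245,58,0]]]'
python3 -m handwheel '[[[0,0,0,0],[0,0,0,0],[0,0,0,0]]]'
python3 - <<'E'
from h import *
w=grab('wrist','w3');s=grab('scene','s3');d=grab('side','d3')
st=env.observe();p=st['position'];print(p,tobox(p))
a=cv2.resize(s['frame'][215:335,340:480,::-1],None,fx=2.8,fy=2.8,interpolation=cv2.INTER_CUBIC)
b=cv2.resize(d['frame'][130:235,270:390,::-1],None,fx=3.2,fy=3.2,interpolation=cv2.INTER_CUBIC)
o=np.zeros((600,800,3),np.uint8);o[:a.shape[0],:a.shape[1]]=a;o[:b.shape[0],400:400+b.shape[1]]=b
c=w['frame'][:,:,::-1];c=cv2.resize(c[60:300,100:600],None,fx=1.05,fy=1.05)
o[345:345+min(255,c.shape[0]),:c.shape[1]]=c[:255]
cv2.imwrite('pics/c3.png',cv2.convertScaleAbs(o,alpha=1.5))
E
```

```text
time: 5.15
position: [0.6573, 0.0375, 0.1934]
tcp_rot: [[-0.268, 0.963, -0.0], [0.963, 0.268, 0.002], [0.002, 0.0, -1.0]]
ft_force: [0.4, -0.2, -3.7]
finger_gap: 0.0147
grasp_force: 50.0
time: 5.45
position: [0.6548, 0.0327, 0.1943]
tcp_rot: [[-0.264, 0.965, -0.001], [0.965, 0.264, -0.0], [0.0, -0.001, -1.0]]
ft_force: [0.0, 0.5, -3.5]
finger_gap: 0.0147
grasp_force: 50.0
[0.65531741 0.03289342 0.19485383] [  33.91719774 -110.46861775]
```

View pics/c3.png

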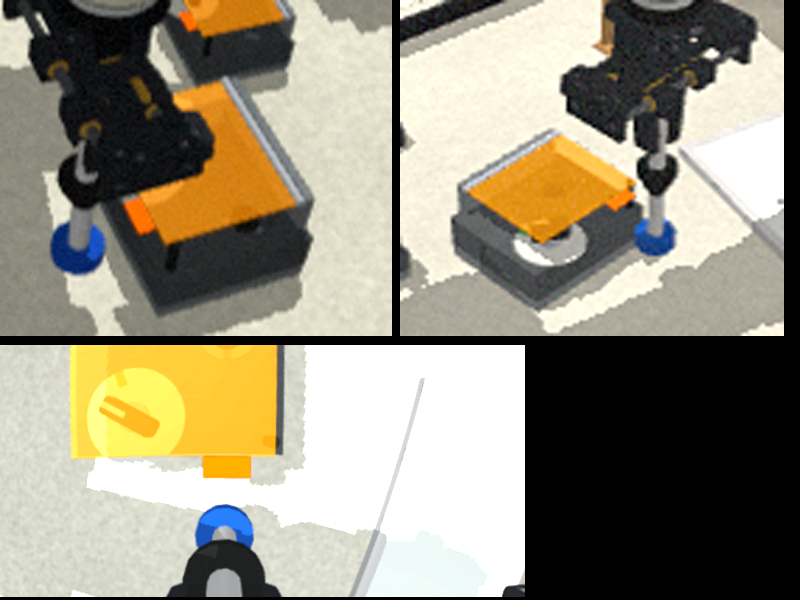

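The wrist view shows the guard's front corners at (72,457) and (277,455), the tab's outer edge at (203–251,478), and the foot centred at about (224,532), slightly left of the tab's middle.

Run:
```python
from h import *
d=load('w3'); q=lambda u,v:(100+u/1.05,60+(v-345)/1.05)
for n,p,z in [('gL',(72,457),.086),('gR',(277,455),.086),('t20',(203,478),.086),('t50',(251,478),.086),('kn',(131,417),.077),('mark',(121,380),.05),('footL',(195,532),.066),('footR',(252,532),.066),('footTop',(224,505),.074)]:
    w=at(d,*q(*p),z,True); print(n,tobox(w).round(1))
```

```text
gL [-65.1 -54.6]
gR [ 66. -56.]
t20 [ 20.2 -70.5]
t50 [ 50.  -70.6]
kn [-26.5 -30.8]
mark [-40.   -2.4]
footL [  13.  -110.7]
footR [  52.6 -110.8]
footTop [ 33.2 -90.1]
```

```bash
python3 -m handwheel '[[[-2,10,0,0],[-4,20,0,0],[-7,30,0,0],[-7,30,0,0],[-7,30,0,0]]]'
python3 -m handwheel '[[[0,0,6,0],[0,0,12,0],[0,0.4,21,0],[-0.5,2,32,0],[-1,4,43,0],[-2,8,54,0],[-3.5,12,64,0],[-5,18,74,0],[-5,18,74,0]]]'
python3 - <<'E'
from h import *
w=grab('wrist','w4');s=grab('scene','s4')
p=env.observe()['position'];print(p,tobox(p))
cv2.imwrite('pics/c4.png',np.hstack([cv2.convertScaleAbs(cv2.resize(w['frame'][:300,100:500,::-1],(400,300)),alpha=1.4),cv2.resize(s['frame'][180:330,330:530,::-1],(400,300))]))
E
```

```text
time: 6.1
position: [0.6486, 0.0646, 0.1948]
tcp_rot: [[-0.266, 0.964, 0.0], [0.964, 0.266, -0.0], [-0.0, 0.0, -1.0]]
ft_force: [-0.4, 0.8, -2.7]
finger_gap: 0.0149
grasp_force: 50.0
time: 7.0
position: [0.6446, 0.083, 0.2714]
tcp_rot: [[-0.266, 0.964, 0.004], [0.964, 0.266, 0.001], [-0.0, 0.004, -1.0]]
ft_force: [0.3, -0.1, -3.0]
finger_gap: 0.0146
grasp_force: 50.0
[0.64393185 0.08216358 0.26914154] [ 36.01529351 -59.94360023]
```

View pics/c4.png

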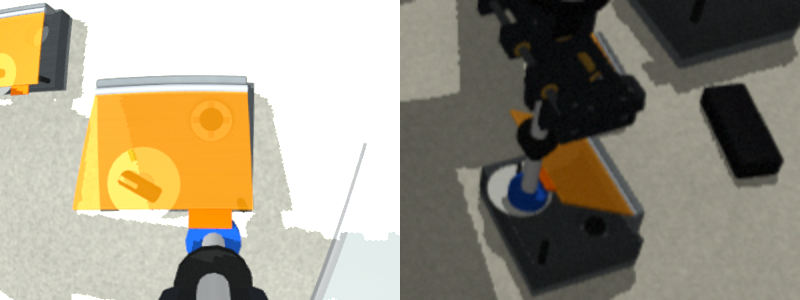

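The guard is up at roughly 0.6 rad, with the tab resting on the foot's rim: tab (210,218), foot (213,240) in the wrist view. The socket is visible at (212,120).

```bash
python3 -m handwheel '[[[-2,7,9,0],[-4,14,17.5,0],[-6,22,25,0],[-8,30,32,0],[-11,40,38,0],[-13.5,49.5,42.5,0],[-16.5,60,46,0],[-19,70,49,0],[-22.5,81.5,50,0],[-22.5,81.5,50,0]]]'
python3 -m handwheel '[[[-1,5,0,0],[-1,5,0,0],[-1,5,0,0]]]'
python3 - <<'E'
from h import *
w=grab('wrist','w5');s=grab('scene','s5');d=grab('side','d5')
p=env.observe()['position'];print(p,tobox(p))
cv2.imwrite('pics/c5.png',np.hstack([cv2.convertScaleAbs(cv2.resize(w['frame'][:300,100:500,::-1],(400,300)),alpha=1.4),cv2.resize(s['frame'][180:330,330:530,::-1],(400,300))]))
c=cv2.resize(d['frame'][110:235,240:390,::-1],(400,333));o=np.zeros((600,800,3),np.uint8);o[:300]=cv2.imread('pics/c5.png');o[300:,:400]=c[:300];cv2.imwrite('pics/c5.png',o)
E
```

```text
time: 8.1
position: [0.6206, 0.1653, 0.3188]
tcp_rot: [[-0.266, 0.964, -0.0], [0.964, 0.266, 0.001], [0.001, -0.0, -1.0]]
ft_force: [0.5, 0.0, -3.6]
finger_gap: 0.0145
grasp_force: 50.0
time: 8.4
position: [0.6202, 0.1681, 0.3184]
tcp_rot: [[-0.265, 0.964, -0.0], [0.964, 0.265, -0.0], [-0.0, -0.001, -1.0]]
ft_force: [0.5, -0.6, -3.0]
finger_gap: 0.0143
grasp_force: 50.0
[0.62028827 0.1679396  0.31850834] [35.98289349 29.03135925]
```

View pics/c5.png

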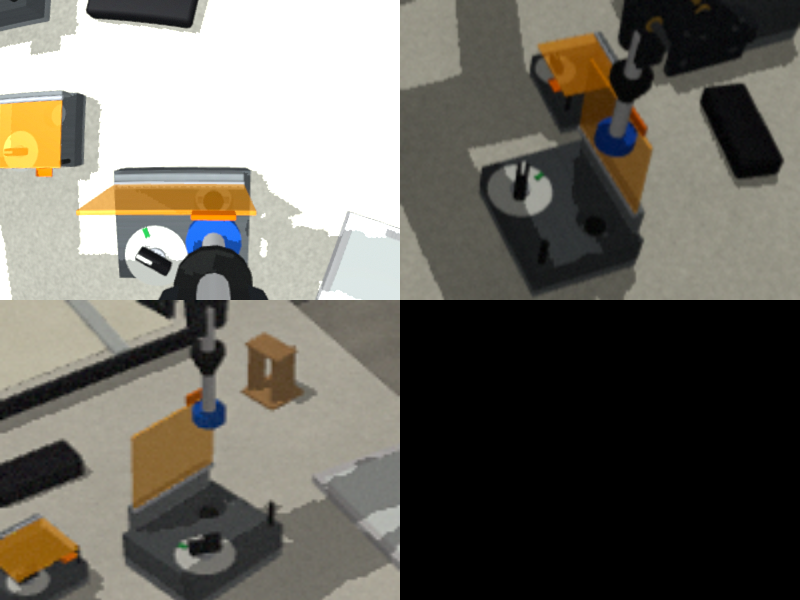

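The guard stands near vertical, pushed by the foot; the socket is at (595,225) and the green mark at (540,175) in the scene crop. I'll measure the socket, then lower in front of the guard.

```bash
python3 - <<'E'
from h import *
for n,c in [('s5',(427.5,292.5)),('d5',(318.5,189.5))]:
    d=load(n); g=cv2.cvtColor(d['frame'],cv2.COLOR_RGB2GRAY).astype(float)
    u,v=map(int,c); w=g[v-9:v+10,u-9:u+10]; print(w.min(),np.median(w))
    m=(w<(w.min()+0.45*(np.median(w)-w.min()))).astype(np.uint8); k,l,st,ce=cv2.connectedComponentsWithStats(m)
    i=1+np.argmax(st[1:,4]); q=ce[i]+[u-9,v-9]; print(n,q,st[i],tobox(at(d,*q,.045)).round(1),tobox(at(d,*q,.050)).round(1))
E
python3 -m handwheel '[[[0,0,-8,0],[0,0,-16,0],[0,0,-24,0],[0,0,-32,0],[0,0,-40,0],[0,0,-48,0],[0,0,-56,0],[0,0,-64,0],[0,0,-70,0],[0,0,-70,0]]]'
python3 -m handwheel '[[[0,0,-8,0],[0,0,-16,0],[0,0,-24,0],[0,0,-32,0],[0,0,-40,0],[0,0,-48,0],[0,0,-53,0],[0,0,-53,0]]]'
```

```text
0.0 25.0
s5 [426.84615385 292.41538462] [ 4  5 11  9 65] [36.8 29.2] [39.8 26.8]
14.0 51.0
d5 [317.69230769 189.30769231] [ 6  7  7  5 26] [28.9 27.2] [24.7 22.8]
time: 9.55
position: [0.6195, 0.1682, 0.2472]
tcp_rot: [[-0.265, 0.964, -0.002], [0.964, 0.265, -0.0], [0.0, -0.002, -1.0]]
ft_force: [0.4, -0.0, -3.7]
finger_gap: 0.0144
grasp_force: 50.0
time: 10.35
position: [0.6196, 0.1682, 0.1943]
tcp_rot: [[-0.265, 0.964, -0.002], [0.964, 0.265, -0.001], [0.0, -0.002, -1.0]]
ft_force: [-0.2, -0.2, -3.3]
finger_gap: 0.0143
grasp_force: 50.0
```

```bash
python3 -m handwheel '[[[-0.5,2,0,0],[-0.5,2,-2,0],[-0.5,2,-4,0],[-0.5,2,-6,0],[-0.5,2,-7.5,0],[-0.5,2,-9,0],[-0.5,2,-10,0],[-0.5,2,-11,0],[-0.5,2,-11,0]]]'
python3 -c "
from h import *
for _ in range(2): grab('scene','s6')
s=env.observe();print(tobox(s['position']),s['position'],s['ft_force'])
grab('side','d6')"
```

```text
time: 11.25
position: [0.6196, 0.1703, 0.1845]
tcp_rot: [[-0.265, 0.964, -0.0], [0.964, 0.265, -0.0], [0.0, -0.0, -1.0]]
ft_force: [-0.4, -1.6, -4.3]
finger_gap: 0.0147
grasp_force: 50.0
[36.03072518 31.47469845] [0.61968597 0.17030802 0.18461352] [-0.02859725 -0.32226413 -3.33700114]
```

```bash
for i in 1 ; do python3 -m handwheel '[[[0,0,-1,0],[0,0,-2,0],[0,0,-3,0],[0,0,-3,0],[0,0,-3,0]]]' | egrep 'posi|ft_f'; done
python3 -m handwheel '[[[0,0,-1,0],[0,0,-2,0],[0,0,-2,0],[0,0,-2,0]]]' | egrep 'posi|ft_f'
```

```text
position: [0.6197, 0.1704, 0.1816]
ft_force: [-0.7, -0.3, -3.8]
position: [0.6197, 0.1703, 0.1796]
ft_force: [-0.2, -0.6, -2.5]
```

```bash
python3 -m handwheel '[[[0,0,-0.5,0],[0,0,-1,0],[0,0,-1.5,0],[0,0,-2,0],[0,0,-2,0],[0,0,-2,0]]]' | egrep 'posi|ft_f'
python3 -m handwheel '[[[0,0,-0.5,0],[0,0,-1,0],[0,0,-1,0],[0,0,-1,0]]]' | egrep 'posi|ft_f'
python3 -m handwheel '[[[0,0,-0.5,0],[0,0,-1,0],[0,0,-1,0],[0,0,-1,0]]]' | egrep 'posi|ft_f'
```

```text
position: [0.6203, 0.1705, 0.1787]
ft_force: [-1.5, -0.1, 3.1]
position: [0.62, 0.1704, 0.1768]
ft_force: [-0.1, -1.1, 3.3]
position: [0.6198, 0.1703, 0.1756]
ft_force: [0.8, -0.5, 2.3]
```

```bash
for i in 1; do python3 -m handwheel '[[[0,0,-0.5,0],[0,0,-1,0],[0,0,-1,0],[0,0,-1,0]]]' | egrep 'posi|ft_f'
python3 -m handwheel '[[[0,0,-0.5,0],[0,0,-1,0],[0,0,-1,0],[0,0,-1,0]]]' | egrep 'posi|ft_f'; done
python3 -m handwheel '[[[0,0,-0.5,0],[0,0,-0.5,0],[0,0,-0.5,0]]]' | egrep 'posi|ft_f'
```

```text
position: [0.6198, 0.1704, 0.1747]
ft_force: [0.1, -0.4, 2.4]
position: [0.6197, 0.1703, 0.1736]
ft_force: [1.4, -0.1, 2.8]
position: [0.6197, 0.1703, 0.1731]
ft_force: [-0.3, -0.6, 2.6]
```

```bash
python3 -m handwheel '[[[0,0,-0.3,0],[0,0,-0.5,0],[0,0,-0.5,0]]]' | egrep 'posi|ft_f'
python3 -m handwheel '[[[0,0,-0.3,0],[0,0,-0.5,0],[0,0,-0.5,0]]]' | egrep 'posi|ft_f'
```

```text
position: [0.6198, 0.1703, 0.1728]
ft_force: [0.1, -0.3, 2.7]
position: [0.62, 0.1703, 0.1728]
ft_force: [-0.6, -0.9, 4.7]
```

```bash
python3 -m handwheel '[[[0,0,-0.3,0],[0,0,-0.5,0],[0,0,-0.5,0]]]' | egrep 'posi|ft_f'
```

```text
position: [0.6202, 0.1704, 0.1728]
ft_force: [-0.7, -0.9, 6.9]
```

```bash
python3 -m handwheel '[[[0,0,-0.3,0],[0,0,-0.5,0],[0,0,-0.5,0],[0,0,-0.5,0]]]' | egrep 'posi|ft_f'
python3 -m handwheel '[[[0,0,1,0],[0,0,1.8,0],[0,0,1.8,0]]]' | egrep 'posi|ft_f'
```

```text
position: [0.6203, 0.1704, 0.1728]
ft_force: [-1.7, -0.8, 9.6]
position: [0.6197, 0.1703, 0.1728]
ft_force: [0.9, -0.4, 3.2]
```

Travel was 6 mm at a steady load, then the foot stalled while the force climbed to 9.6 N, so it has bottomed. I'll release and retreat upward.

```bash
python3 -m handwheel '[[[0,0,0,0],[0,0,0,0],[0,0,0,0],[0,0,0,0],[0,0,0,0],[0,0,0,0]]]' 0 | egrep 'posi|ft_f|gap'
python3 -m handwheel '[[[0,0,10,0],[0,0,20,0],[0,0,35,0],[0,0,60,0],[0,0,90,0],[0,0,120,0],[10,-40,130,0],[25,-80,130,0],[25,-80,130,0]]]' | egrep 'time|posi|ft_f'
python3 - <<'E'
from h import *
w=grab('wrist','w7');s=grab('scene','s7');d=grab('side','d7')
p=env.observe()['position'];print(p,tobox(p))
o=np.zeros((600,800,3),np.uint8)
o[:300,:400]=cv2.convertScaleAbs(w['frame'][60:360,100:500,::-1],alpha=1.4)
o[:300,400:]=cv2.resize(s['frame'][200:335,345:525,::-1],(400,300),interpolation=cv2.INTER_CUBIC)
o[300:,:400]=cv2.resize(d['frame'][130:235,260:400,::-1],(400,300),interpolation=cv2.INTER_CUBIC)
cv2.imwrite('pics/c7.png',o)
E
```

```text
position: [0.6196, 0.1704, 0.1729]
ft_force: [0.6, 0.8, 1.1]
finger_gap: 0.0438
time: 17.9
position: [0.6467, 0.0862, 0.3059]
ft_force: [0.6, 0.6, 0.1]
[0.64480013 0.09037026 0.30400844] [ 39.03034054 -52.26161228]
```

View pics/c7.png

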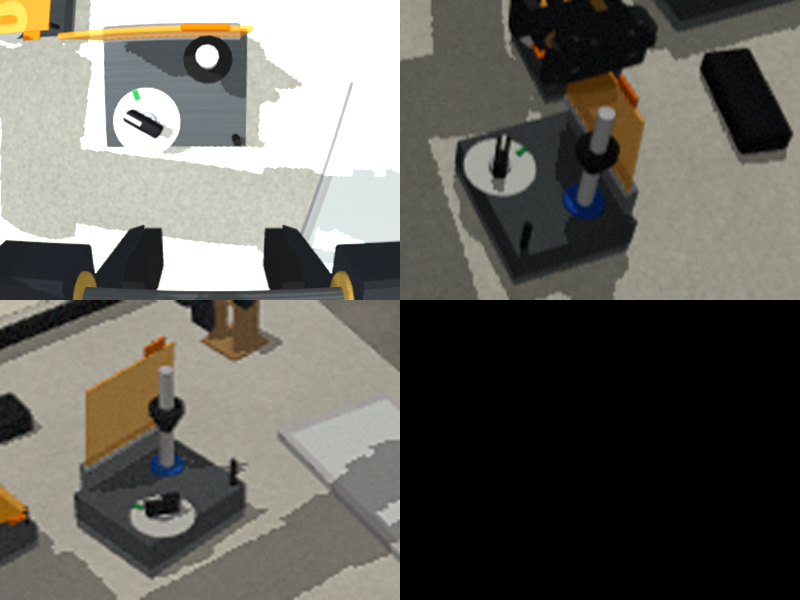

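The guard leans on the bumper, and the stay is seated upright with its blue foot sunk in the socket. The knob is at (143,123) and the green mark at (136,95) in the wrist view. Next I measure the knob and mark.

```bash
cat > knob.py <<'E'
import sys
from h import *
from scipy.optimize import minimize
def W(b): return [*(bx(b[0],b[1])/1000),b[2]/1000]
def measure(d,verbose=True,a0=.5):
    f=d['frame'].astype(int); r,g,b=f[...,0],f[...,1],f[...,2]
    c=proj(d,W((-30,-31,60)),True); vv,uu=np.mgrid[:480,:640]
    near=np.hypot(uu-c[0],vv-c[1])<45
    gm=(near&(g>r+40)&(g>b+25)).astype(np.uint8); k,l,st,ce=cv2.connectedComponentsWithStats(gm)
    i=1+np.argmax(st[1:,4]); mk=tobox(at(d,*ce[i],.050,True))
    bm=(near&(f.max(2)<45)).astype(np.uint8); k,l,st,ce=cv2.connectedComponentsWithStats(bm)
    i=min((j for j in range(1,k) if st[j,4]>40),key=lambda j:np.hypot(*(ce[j]-c)))
    m=cv2.morphologyEx((l==i).astype(np.uint8),cv2.MORPH_CLOSE,np.ones((5,5),np.uint8))
    def hull(p):
        ca,sa=np.cos(p[0]),np.sin(p[0]);P=[]
        for s in(-20,20):
            for t in(-6.5,6.5):
                for z in(55,77): P.append(proj(d,W((p[1]-ca*s+sa*t,p[2]+sa*s+ca*t,z)),True))
        h=cv2.convexHull((np.array(P,np.float32)*8).round().astype(np.int32)); o=np.zeros((480,640),np.uint8)
        cv2.fillConvexPoly(o,h,1,shift=3); return o
    def cost(p): o=hull(p); return 1-(o&m).sum()/max(1,(o|m).sum())
    best=min((minimize(cost,[a,-30,-31],method='Nelder-Mead',options=dict(initial_simplex=[[a,-30,-31],[a+.15,-30,-31],[a,-27,-31],[a,-30,-28]])) for a in np.arange(a0-.6,a0+1.2,.3)),key=lambda q:q.fun)
    a,x,y=best.x; ma=np.arctan2(mk[1]-y,-(mk[0]-x))
    print('IoU %.2f knob a %.3f at %.1f %.1f; mark %s r %.1f ang %.3f; remaining %.3f'%(1-best.fun,a,x,y,mk.round(1),np.hypot(mk[0]-x,mk[1]-y),ma,ma-a))
if __name__=='__main__':
    f=sys.argv[1]
    if len(sys.argv)>2: grab('wrist',f)
    measure(load(f))
E
python3 knob.py w7; python3 knob.py w8 grab
python3 - <<'E'
from h import *
p=env.observe()['position'];t=bx(-11,-22)
print(p*1000,t,t-p[:2]*1000)
E
```

```text
IoU 0.54 knob a 0.451 at -28.3 -29.9; mark [-40.5  -1.2] r 31.2 ang 1.166; remaining 0.715
IoU 0.56 knob a 0.487 at -29.5 -29.9; mark [-40.4  -1.8] r 30.2 ang 1.202; remaining 0.715
[644.55626805  90.89157161 303.60800628] [588.53282459 106.26964487] [-56.02344346  15.37807326]
```

```bash
python3 -m handwheel '[[[-20,7,0,-7],[-40,14,0,-14],[-56,20.5,0,-20],[-56,20.5,-40,-20],[-56,20.5,-80,-20],[-56,20.5,-110,-20],[-56,20.5,-140,-20],[-56,20.5,-160,-20],[-56,20.5,-160,-20],[-56,20.5,-160,-20]]]' -1 20 | egrep 'time|posi|ft_f|gap'
python3 -m handwheel '[[[0,0,-15,0],[0,0,-30,0],[0,0,-40,0],[0,0,-40,0],[0,0,-40,0]]]' | egrep 'time|posi|ft_f|gap'
python3 -m handwheel '[[[0,0,-8,0],[0,0,-15,0],[0,0,-20,0],[0,0,-20,0]]]' | egrep 'time|posi|ft_f|gap'
python3 - <<'E'
from h import *
p=env.observe()['position'];print(p,tobox(p))
s=grab('scene','s9');d=grab('side','d9')
E
```

```text
time: 19.1
position: [0.5884, 0.1118, 0.1432]
ft_force: [0.3, -0.0, -0.8]
finger_gap: 0.0006
time: 19.6
position: [0.5884, 0.1107, 0.1024]
ft_force: [-0.1, 0.3, 0.0]
finger_gap: 0.0005
time: 20.0
position: [0.5879, 0.1107, 0.0818]
ft_force: [-0.2, -0.1, -0.5]
finger_gap: 0.0005
[0.58787028 0.11071077 0.0817729 ] [-10.46019062 -17.54229083]
```

```bash
python3 -m handwheel '[[[6,-0.5,0,0],[12,-1,0,0],[16.5,-1.7,0,0],[16.5,-1.7,0,0],[16.5,-1.7,0,0]]]' | egrep 'time|posi|ft_f'
python3 -m handwheel '[[[0.2,-3,0,0],[0.4,-5,0,0],[0.5,-7,0,0],[0.6,-9,0,0],[0.7,-11.5,0,0],[0.7,-11.5,0,0],[0.7,-11.5,0,0]]]' | egrep 'time|posi|ft_f'
python3 knob.py w10 grab
python3 -c "
from h import *
p=env.observe()['position'];print(p,tobox(p))"
```

```text
time: 20.6
position: [0.6055, 0.1091, 0.083]
ft_force: [-0.2, 0.7, -0.5]
time: 21.3
position: [0.6056, 0.0985, 0.0829]
ft_force: [0.4, 4.8, 0.2]
[0.60565348 0.09852451 0.08295691] [  3.45134931 -34.01093282]Traceback (most recent call last):
  File "knob.py", line 28, in <module>
    measure(load(f))
    ~~~~~~~^^^^^^^^^
  File "knob.py", line 10, in measure
    i=1+np.argmax(st[1:,4]); mk=tobox(at(d,*ce[i],.050,True))
        ~~~~~~~~~^^^^^^^^^^
    return _wrapfunc(a, 'argmax', axis=axis, out=out, **kwds)
    return bound(*args, **kwds)
ValueError: attempt to get argmax of an empty sequence
```

```bash
python3 -m handwheel '[[[-0.3,-1,0,0],[-0.6,-2,0,0],[-0.8,-2.7,0,0],[-0.8,-2.7,0,0],[-0.8,-2.7,0,0]]]' | egrep 'time|posi|ft_f'
python3 -m handwheel '[[[1,5,0,0],[1,5,40,0],[1,5,80,0],[8,-10,125,0],[16,-40,170,0],[20,-60,215,0],[20,-60,220,0],[20,-60,220,0],[20,-60,220,0]]]' | egrep 'time|posi|ft_f'
python3 knob.py w11 grab
```

```text
time: 21.85
position: [0.6052, 0.0958, 0.0831]
ft_force: [-0.4, 4.3, -0.4]
time: 22.75
position: [0.6243, 0.0351, 0.3014]
ft_force: [-0.3, 0.5, -0.5]
IoU 0.55 knob a 0.844 at -29.0 -31.0; mark [-40.3  -1.2] r 32.0 ang 1.210; remaining 0.365
```

```bash
python3 -m handwheel '[[[-10,35,-30,0],[-20.8,66.7,-70,0],[-20.8,66.7,-110,0],[-20.8,66.7,-150,0],[-20.8,66.7,-185,0],[-20.8,66.7,-205,0],[-20.8,66.7,-218,0],[-20.8,66.7,-218,0],[-20.8,66.7,-218,0]]]' | egrep 'time|posi|ft_f'
python3 -m handwheel '[[[-1,-1.5,0,0],[-2,-3,0,0],[-2.3,-4.5,0,0],[-2.6,-5.8,0,0],[-3,-6.7,0,0],[-3.4,-7.5,0,0],[-3.4,-7.5,0,0],[-3.4,-7.5,0,0]]]' | egrep 'time|posi|ft_f'
python3 -m handwheel '[[[2,5,0,0],[2,5,40,0],[2,5,80,0],[8,-10,125,0],[16,-40,170,0],[20,-60,215,0],[20,-60,220,0],[20,-60,220,0],[20,-60,220,0]]]' | egrep 'time|posi|ft_f'
python3 knob.py w12b grab
python3 - <<'E'
from h import *
d=load('w12b');f=d['frame'];from knob import W
u,v=map(int,proj(d,W((-30,-31,60)),True));print(u,v)
print(cv2.cvtColor(f,cv2.COLOR_RGB2GRAY)[v-26:v+26:2,u-26:u+26:2])
E
```

```text
time: 23.7
position: [0.6041, 0.102, 0.0848]
ft_force: [-0.3, 0.7, 0.6]
time: 24.5
position: [0.6022, 0.0953, 0.0862]
ft_force: [1.4, 5.1, 1.4]
time: 25.4
position: [0.62, 0.0344, 0.3033]
ft_force: [0.1, -0.0, -0.1]
IoU 0.56 knob a 1.033 at -29.2 -30.6; mark [-40.4  -1.3] r 31.4 ang 1.206; remaining 0.173
262 156
[[ 88  96 132 119 117 197 227 228 227 227 227 227 227 227 226 227 227 226
  226 226 226 225 226 226 226 214]
 [ 90 180 177 116 116 118 191 228 228 227 227 226 227 226 226 226 227 226
  226 226 226 225 225 225 225 226]
 [166 230 227 148 114 117 125 165 228 228 227 227 227 226 226 226 226 226
  226 226 226 226 225 226 225 225]
 [229 229 228 217 143 115 126 158 228 227 227 227 227 226 226 226 226 225
  225 226 225 225 226 225 225 224]
 [230 228 228 229 216 144 219 230 229 228 228 228 228 226 226 226 226 226
  225 225 225 225 225 225 225 225]
 [229 228 228 228 229 211 129 133 171 190 188 183 179 227 225 227 226 225
  226 226 225 224 225 225 225 225]
 [228 228 228 228 222  79  26  19  12  53 126 148 148 180 149 223 227 226
  225 225 225 225 225 225 224 224]
 [229 228 228 227 181 
[... 1349 characters left out ...]
66  29  36
   34  25  63 143 148 148 147 147]
 [227 227 226 226 226 226 225 225 225 225 225 225 225 224 226 205  95  24
   24  70 151 168 161 146 146 189]
 [228 226 226 226 226 226 226 225 225 225 224 225 224 224 224 225 225 164
  134 223 226 225 225 224 223 223]
 [227 226 226 226 226 226 225 225 225 225 224 224 224 224 224 224 224 225
  225 223 223 223 223 223 222 223]
 [145 229 226 226 226 225 225 226 225 225 225 224 224 224 224 224 223 223
  223 223 223 223 222 222 223 222]
 [ 87 178 228 226 225 225 225 225 225 225 225 224 224 224 224 224 223 224
  223 223 223 223 222 222 222 223]
 [ 83  88 176 228 226 226 225 225 225 225 224 224 223 224 224 223 224 223
  223 223 222 223 222 222 224 200]]
```

```bash
python3 - <<'E'
s=open('knob.py').read()
a=s.index("    m=cv2.morph"); b=s.index("    def hull")
s=s[:a]+"    m=np.zeros((480,640),np.uint8); cv2.fillConvexPoly(m,cv2.convexHull(np.argwhere(l==i)[:,::-1].astype(np.int32)),1)\n"+s[b:]
s=s.replace("f.max(2)<45","f.max(2)<60")
open('knob.py','w').write(s)
E
for f in w7 w8 w11 w12b; do python3 knob.py $f; done
python3 - <<'E'
from h import *; from knob import W
# pointer: white line on bar top, direct check in w12b
d=load('w12b');g=cv2.cvtColor(d['frame'],cv2.COLOR_RGB2GRAY)
P=[tobox(at(d,u,v,.077,True)) for u,v in [(247,146.5),(259,155.5)]]
q=P[0]-P[1]; print(P,np.arctan2(q[1],-q[0]))
E
```

```text
IoU 0.78 knob a 0.467 at -29.4 -29.2; mark [-40.5  -1.2] r 30.2 ang 1.194; remaining 0.727
IoU 0.80 knob a 0.552 at -29.0 -30.3; mark [-40.4  -1.8] r 30.7 ang 1.191; remaining 0.639
IoU 0.81 knob a 0.908 at -28.8 -31.1; mark [-40.3  -1.2] r 32.0 ang 1.204; remaining 0.296
IoU 0.81 knob a 1.041 at -29.8 -29.4; mark [-40.4  -1.3] r 30.0 ang 1.211; remaining 0.170
[array([-38.06474251, -16.77582843]), array([-30.27487451, -29.30702772])] 1.014618378673921
```

```bash
cat > ptr.py <<'E'
import sys
from h import *; from knob import W
def meas(d):
    f=d['frame'].astype(int); r,g,b=f[...,0],f[...,1],f[...,2]
    c=proj(d,W((-30,-31,60)),True); vv,uu=np.mgrid[:480,:640]; near=np.hypot(uu-c[0],vv-c[1])<50
    cc=lambda m:cv2.connectedComponentsWithStats(m.astype(np.uint8))
    k,l,st,ce=cc(near&(g>r+40)&(g>b+25)); i=1+np.argmax(st[1:,4]); G=np.argwhere(l==i)[:,::-1]
    k,l,st,ce=cc(near&(f.max(2)<75)); i=min((j for j in range(1,k) if st[j,4]>60),key=lambda j:np.hypot(*(ce[j]-c)))
    hb=np.zeros((480,640),np.uint8); cv2.fillConvexPoly(hb,cv2.convexHull(np.argwhere(l==i)[:,::-1].astype(np.int32)),1)
    hb=cv2.erode(hb,np.ones((3,3),np.uint8))
    k,l,st,ce=cc((hb>0)&(r>150)); i=1+np.argmax(st[1:,4]); P=np.argwhere(l==i)[:,::-1]
    def line(px,z):
        q=np.array([tobox(at(d,*p,z,True)) for p in px]); m=q.mean(0); v=np.linalg.svd(q-m)[2][0]; return m,v,len(q)
    m,v,n=line(P,.077); v=v if v@(m-[-30,-31])>0 else -v
    mm,mv,mn=line(G,.050); mv=mv if mv[1]>0 else -mv
    an=lambda v:np.arctan2(v[1],-v[0])
    # axis estimate: pointer line passes through axis
    ax=np.array([-29.5,-30.5])
    print('ptr ang %.3f mid %s n%d | mark ang %.3f by axis, own axis %.3f mid %s n%d | ptr mid bearing %.3f'%(an(v),m.round(1),n,an(mm-ax),an(mv),mm.round(1),mn,an(m-ax)))
f=sys.argv[1]
if len(sys.argv)>2: grab('wrist',f)
meas(load(f))
E
for f in w7 w8 w11 w12b; do python3 ptr.py $f; done
```

```text
ptr ang 0.540 mid [-38.4 -25. ] n69 | mark ang 1.211 by axis, own axis 1.231 mid [-40.5  -1.2] n61 | ptr mid bearing 0.553
ptr ang 0.539 mid [-38.4 -25.5] n68 | mark ang 1.208 by axis, own axis 1.198 mid [-40.4  -1.8] n61 | ptr mid bearing 0.512
ptr ang 0.940 mid [-35.6 -22.6] n72 | mark ang 1.218 by axis, own axis 1.243 mid [-40.3  -1.1] n63 | ptr mid bearing 0.909
ptr ang 1.030 mid [-35.1 -22.2] n70 | mark ang 1.215 by axis, own axis 1.254 mid [-40.4  -1.3] n63 | ptr mid bearing 0.982
```

```bash
python3 -m handwheel '[[[-8,35,-30,0],[-16.6,67.5,-70,0],[-16.6,67.5,-110,0],[-16.6,67.5,-150,0],[-16.6,67.5,-185,0],[-16.6,67.5,-205,0],[-16.6,67.5,-220,0],[-16.6,67.5,-220,0],[-16.6,67.5,-220,0]]]' | egrep 'time|posi|ft_f'
python3 -m handwheel '[[[-1,-2.5,0,0],[-2,-5,0,0],[-3.4,-7,0,0],[-4,-8,0,0],[-4.6,-8.7,0,0],[-5.3,-9.4,0,0],[-5.3,-9.4,0,0],[-5.3,-9.4,0,0]]]' | egrep 'time|posi|ft_f'
python3 -m handwheel '[[[3,5,0,0],[3,5,40,0],[3,5,80,0],[8,-10,125,0],[16,-40,170,0],[20,-60,215,0],[20,-60,220,0],[20,-60,220,0],[20,-60,220,0]]]' | egrep 'time|posi|ft_f'
python3 ptr.py w13 grab; python3 ptr.py w14 grab; python3 knob.py w13
```

```text
time: 26.35
position: [0.604, 0.1019, 0.0846]
ft_force: [-0.3, -0.1, 0.7]
time: 27.15
position: [0.6014, 0.0931, 0.0868]
ft_force: [4.4, 3.5, -0.0]
time: 28.05
position: [0.618, 0.0325, 0.3033]
ft_force: [0.4, 0.9, -0.5]
ptr ang 1.127 mid [-34.3 -21.4] n65 | mark ang 1.220 by axis, own axis 1.263 mid [-40.3  -1.1] n61 | ptr mid bearing 1.080
ptr ang 1.146 mid [-34.2 -21.4] n72 | mark ang 1.224 by axis, own axis 1.261 mid [-40.1  -1.2] n60 | ptr mid bearing 1.093
IoU 0.80 knob a 1.130 at -28.8 -30.9; mark [-40.3  -1.1] r 31.9 ang 1.203; remaining 0.073
```

```bash
python3 -m handwheel '[[[-8,35,-30,0],[-14.7,69.4,-70,0],[-14.7,69.4,-110,0],[-14.7,69.4,-150,0],[-14.7,69.4,-185,0],[-14.7,69.4,-205,0],[-14.7,69.4,-220,0],[-14.7,69.4,-220,0],[-14.7,69.4,-220,0]]]' | egrep 'time|posi|ft_f'
python3 -m handwheel '[[[-1,-3,0,0],[-2,-6,0,0],[-3.4,-8,0,0],[-5,-9.4,0,0],[-6,-10,0,0],[-7.2,-10.8,0,0],[-7.2,-10.8,0,0],[-7.2,-10.8,0,0]]]' | egrep 'time|posi|ft_f'
python3 -m handwheel '[[[4,5,0,0],[4,5,40,0],[4,5,80,0],[8,-10,125,0],[16,-40,170,0],[20,-60,215,0],[20,-60,220,0],[20,-60,220,0],[20,-60,220,0]]]' | egrep 'time|posi|ft_f'
python3 ptr.py w15 grab; python3 ptr.py w16 grab; python3 knob.py w15
```

```text
time: 29.05
position: [0.6042, 0.1019, 0.0848]
ft_force: [-0.1, -0.7, 0.5]
time: 29.85
position: [0.6001, 0.0915, 0.087]
ft_force: [5.6, 3.9, 1.5]
time: 30.75
position: [0.6161, 0.0312, 0.3032]
ft_force: [-0.4, 0.7, -0.2]
ptr ang 1.237 mid [-33.1 -21.4] n73 | mark ang 1.223 by axis, own axis 1.225 mid [-40.2  -1.1] n66 | ptr mid bearing 1.189
ptr ang 1.236 mid [-33.  -21.4] n74 | mark ang 1.220 by axis, own axis 1.261 mid [-40.2  -1.2] n62 | ptr mid bearing 1.202
IoU 0.83 knob a 1.156 at -29.7 -30.6; mark [-40.2  -1.1] r 31.3 ang 1.230; remaining 0.074
```

Run:
```python
from h import *; from knob import W
d=load('w16');u,v=proj(d,W((-30,-31,60)),True).astype(int)
s=grab('scene','s17');e=grab('side','d17')
a=cv2.resize(d['frame'][v-40:v+40,u-40:u+40,::-1],(400,400),interpolation=cv2.INTER_CUBIC)
o=np.zeros((600,800,3),np.uint8);o[:400,:400]=a
o[:300,400:]=cv2.resize(s['frame'][200:335,345:525,::-1],(400,300),interpolation=cv2.INTER_CUBIC)
o[300:,400:]=cv2.resize(e['frame'][130:235,260:400,::-1],(400,300),interpolation=cv2.INTER_CUBIC)
k=[proj(d,W((-29.85+r*-np.cos(1.228),-30.6+r*np.sin(1.228),z)),True) for r,z in((0,77),(20,77))]
print([(np.array(q)-[u-40,v-40])*5 for q in k]);cv2.imwrite('pics/fin.png',o)
```

```text
[array([191.90512126, 205.43894697]), array([125.15054574, 127.97029201])]
```

View pics/fin.png

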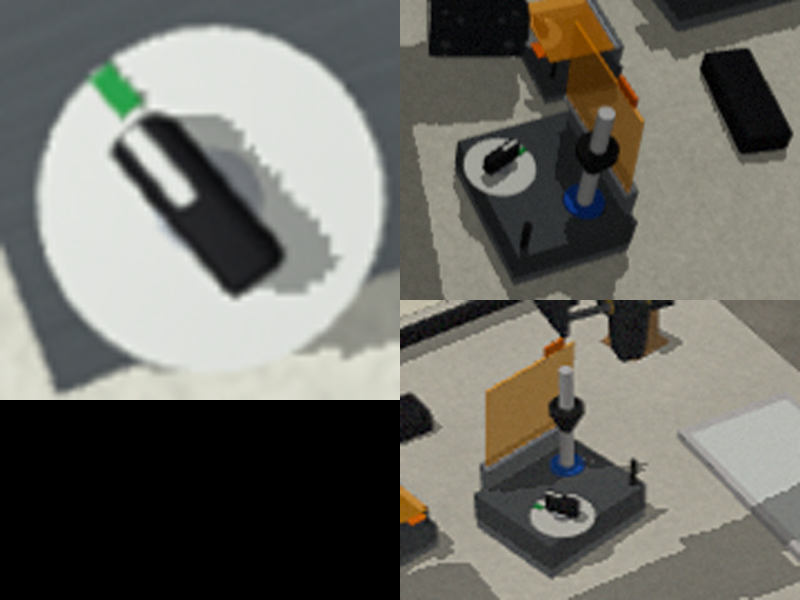

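The white pointer, (187,200)–(133,142), points at the green mark (116,91) to within about 0.03 rad. The guard leans on the bumper, the stay is seated, and the arm is clear.

```bash
python3 -c "
from bench import env
print(env.finish_job())"
```

```text
the job is handed in; nothing more can be done
None
```

The job is handed in at about 31 s of the 64 s limit: the guard is propped on the stay, whose foot I felt bottom in the socket (9.6 N at the wrist). The knob pointer is on the green mark to within about 0.03 rad by camera; the bottle, model and pencil case were not touched.

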